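Turn the leaf of the organ pattern book

TASK

With the fingertips, push the small wooden block off the bare page of the open pattern book until it rests on the bench wholly clear of the book; slide it, do not pick it up. Then push the half-raised leaf over its spine, without slamming it, so that it lies flat on that page, and let go. Leave the other things on the bench as they are.

Things in the scene. Friction and masses are not known exactly. Their poses are not given: they have to be found in the camera images.
- book: open book of organ-music card, fixed to the bench: two flat brown packs, each 160 x 110 mm, tops 10 mm above the bench, either side of a spine. Origin on the bench, mid-spine; x along the spine (-80 to +80 mm); +y pack (y 10 to 120): side the leaf starts on; -y pack (y -10 to -120): the bare page to turn it onto. Brass hinge barrels on the spine reach 17 mm above the bench.
- leaf (a joint): angle of the turning leaf: rigid brown card with dark slots, 160 mm along the spine, free edge 118 mm from the hinge axis, 5 mm thick. Axis along the book's x, 12.5 mm above the bench. 0 = flat on the +y pack, 1.57 upright, 3.14 flat on the -y page (a stop). Stiff hinge: it stays at any angle; 1 to 1.5 N at the free edge moves it.
- leaf_edge (a point): midpoint of the leaf's free edge (half-way through its thickness), 118 mm from the hinge axis; moves with the leaf
- block_center (a point): centre of the loose plain dark hardwood block, 60 (its x) by 36 (its y) by 30 mm tall, about 60 g, lying on the book's bare -y page; its centre is 15 mm above its underside
- glue_jar: bystander: upright jar, 54 mm across, 75 mm tall, past the far end of the book; origin under its centre
- screwdriver: bystander: screwdriver lying beside the book on its +y side, roughly parallel to the spine; origin under its middle
- offcut: bystander: wood offcut 50 x 70 x 28 mm, past the far end of the book on the -y side; origin under its centre
- brush: bystander: brush lying on the left of the bench
- mug: bystander: white mug, 80 mm across, 90 mm tall, on the left; origin under its centre
- tin: bystander: upright tin, 74 mm across, 110 mm tall, on the right
- tape: bystander: roll of tape lying flat, 100 mm across, 25 mm tall, on the right
- block: the same block as a body; origin at the centre of its underside, x along its 60 mm length, y along its 36 mm width
Mind the look-alikes: they are no part of the job. What is shaped like the block but green or red is not meant.

How it is judged:
By the outcome, as a careful person would: the job done as asked, in the order asked, and still so for the second after the job is handed in, with the robot touching nothing.
It also fails if it takes over 54 s, if anything falls off the work surface, if the arm or the gripper's body presses on something with over 40 N, if the wrist force passes 120 N, or if a joint passes its speed limit or range.

ROBOT

A 6-joint arm with a two-finger parallel gripper is mounted at the origin on the work surface. World frame = base frame: x ahead of the robot, y to its left, z up, the work surface at z = 0. Lengths are in m, angles in degrees, forces in N, time in s.
With the tool pointing down it reaches from about 0.275 to 0.725 m from the base axis. Payload 15.9 kg.
Tool frame: the origin (TCP) lies midway between the tips of the shut fingers; the grasp point (between the pads) lies 19 mm behind it; y points along the fingers, x is the direction in which the jaws open and shut, and the axes are right-handed (so a half turn about y gives the same grasp; the last joint's range is limited). The gripper opens to 85 mm and grips with 20 to 120 N. Pads are 22 mm wide; open, the fingers measure 114 mm over their backs; the gripper's body (76 mm by 85 mm) begins 54 mm behind the grasp point. The pads swing forward as they close: fully open they stand 13 mm farther back than shut.
Start: joints at [-74.313, 12.198, -1.971, 75.831, 0, 90], TCP at [0.135, -0.481, 0.193] pointing down, gripper open.
Joint ranges: [-170.91, 170.91], [-42.67, 98.43], [-65.05, 77.54], [-120.47, 116.71], [-90, 82.35], [-180, 180]. Speed limits (degrees/s): [108.29, 108.29, 136.94, 147.25, 180, 180].

INTERFACE

Orientations are given as a 3x3 rotation matrix whose columns are the frame's x, y, z axes.
In Python, from cell import move_pose, move_l, goto_joints, move_gripper, hold, ik, state, snapshot, camera_model, Unreachable, sign_off gives the robot as it stands. The module is installed in compiled form; this text tells all that it offers. Calls block until the motion is done:
- move_pose(position, orientation): joint-space move of the TCP to a pose.
- move_l(position, v=0.15, ori=None): straight line of the TCP; ori=None keeps the orientation; v is the mean speed in m/s.
- goto_joints(angles): joint-space move.
- move_gripper(opening, squeeze=None): finger opening in m; squeeze is the grip in N (None keeps the last); returns when the fingers have stopped.
- hold(seconds).
- ik(position, orientation): joint angles nearest the present ones, or None.
- state(): the state.
- snapshot(name): name is "scene" or "side" or "wrist"; returns the picture (400x640x3 uint8, blue, green, red); there is no depth.
- camera_model(name): a dict with "vfov" (degrees; the focal length in pixels is half the picture's height over the tangent of half this angle, whatever the lens; pixels are square), "cx", "cy" (the principal point, pixels), "pose" (4x4, takes a point from camera to world coordinates). Camera axes: x right, y down, z forward; pixel columns grow to the right and rows downward; lengths in m; the calibration is good to about 2 mm. A picture is of the moment at which its call begins: read the wrist's pose just before it. camera_model takes no time and is no camera call; for the wrist camera it gives the pose at the moment of the call.
A pose or a line that the arm cannot do raises Unreachable and nothing moves.
- sign_off(): hands the job in, once; it reports no verdict.
The state is a dict: "time": time; "joints": joint angles; "qd": joint speeds; "joint_torque": joint torques, N m; "position": TCP position; "ee_rot": TCP orientation; "contact_force": force on the tool from outside, world axes, zero at the start; "ft_torque": the same for the moment, N m; "gripper_width": finger opening in m.
Only numpy, scipy, OpenCV 4.12 (cv2) and the standard library are available. Lean on these libraries where they do the work, as an engineer would, in place of code of your own. Each camera call takes 0.05 s, during which the arm holds its last target.

## Working session

There is one attempt and no reset: what is moved stays moved. The work goes in short steps, each a Python script; the robot and the scene stay as the last script left them, time stands still between calls to the robot, and variables do not carry over. Pictures are saved under pics/ and viewed, and the job is handed in when it is done.

```bash
mkdir -p pics; python3 - <<'E'
from cell import *
import cv2,numpy as np
s=state();print(s['time'],s['position'],s['gripper_width'])
for n in ["scene","side","wrist"]:
    m=camera_model(n);print(n,m['vfov'],m['cx'],m['cy'],np.round(m['pose'],4).tolist(), [k for k in m])
    cv2.imwrite(f"pics/{n}0.png",snapshot(n))
E
```

```text
0.0 [ 0.1350698  -0.48101016  0.192126  ] 0.08530262043570098
scene 45.53565805902485 321.063185829912 204.58379201486542 [[-0.7006, 0.4852, -0.5232, 1.2263], [0.7134, 0.4624, -0.5265, 0.6469], [-0.0135, -0.7421, -0.6701, 0.864], [0.0, 0.0, 0.0, 1.0]] ['vfov', 'cx', 'cy', 'pose']
side 43.02718133761137 314.14673077096546 197.78114397795588 [[-0.9012, -0.3183, 0.2941, 0.1169], [-0.4328, 0.6283, -0.6464, 1.0232], [0.021, -0.7099, -0.704, 1.1889], [0.0, 0.0, 0.0, 1.0]] ['vfov', 'cx', 'cy', 'pose']
wrist 64.58457149341815 323.753168588527 196.70617734924772 [[0.2708, -0.9216, -0.2781, 0.2046], [-0.9626, -0.2598, -0.0765, -0.4611], [-0.0017, 0.2884, -0.9575, 0.3737], [0.0, 0.0, 0.0, 1.0]] ['vfov', 'cx', 'cy', 'pose']
```

View pics/scene0.png

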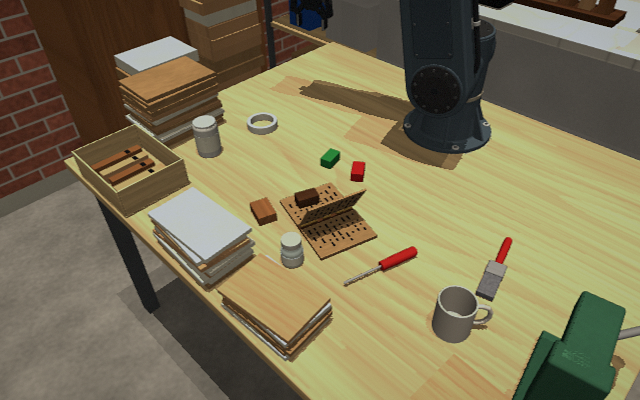

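View pics/side0.png

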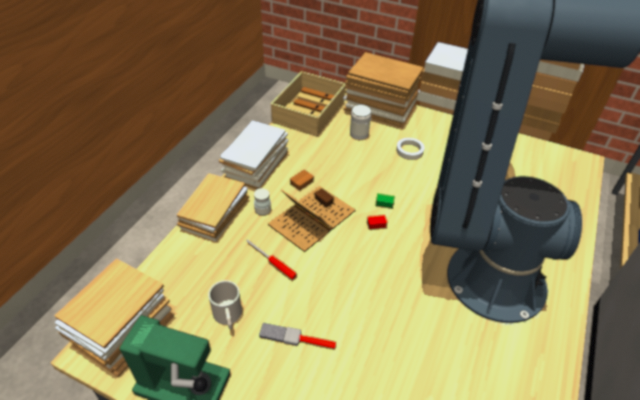

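View pics/wrist0.png

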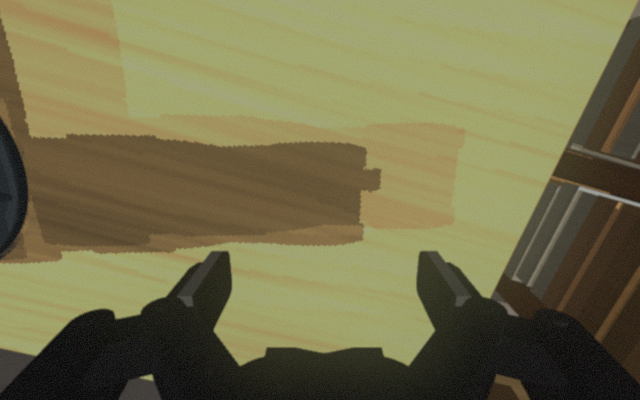

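The scene picture shows the book around (328,218), with the dark block at (307,198) on the bare page and the leaf half raised. The green and red look-alikes are at (330,158) and (358,171), the offcut at (262,210) and the jar at (291,250). I'll zoom in for corners.

```bash
python3 - <<'E'
import cv2
a=cv2.imread("pics/scene0.png")[135:275,240:430]
cv2.imwrite("pics/z1.png",cv2.resize(a,None,fx=4.2,fy=4.2,interpolation=cv2.INTER_CUBIC))
a=cv2.imread("pics/side0.png")[160:280,240:410]
cv2.imwrite("pics/z2.png",cv2.resize(a,None,fx=4.7,fy=4.7,interpolation=cv2.INTER_CUBIC))
E
```

```text
(no output)
```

View pics/z1.png

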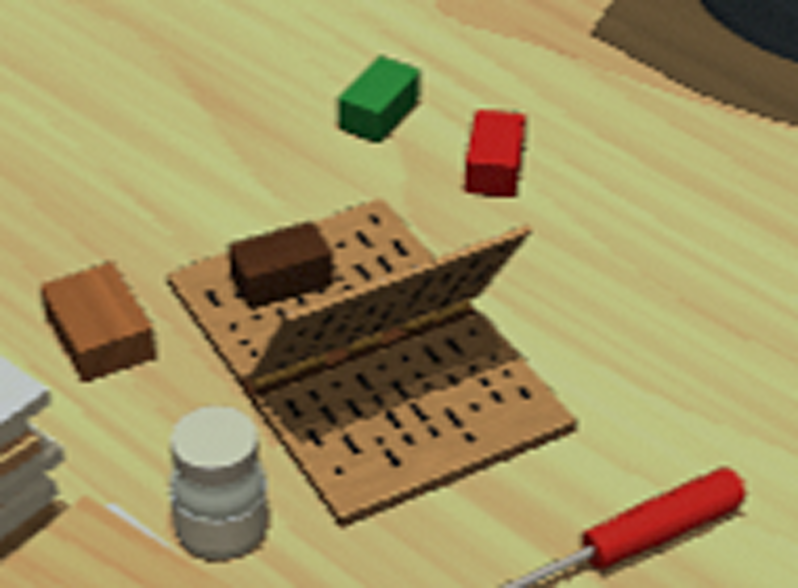

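View pics/z2.png

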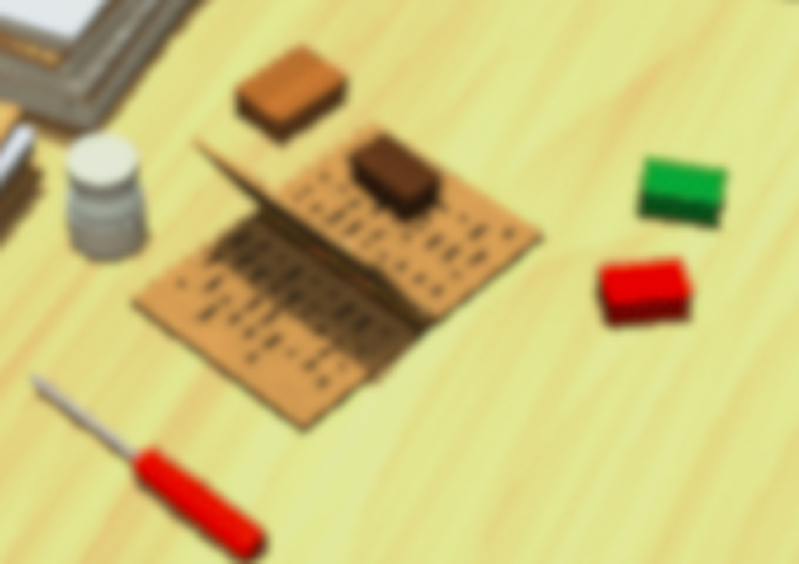

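```bash
cat > h.py <<'E'
import numpy as np
from cell import *
def ray(n,uv,z,m=None):
    m=m or camera_model(n);P=np.array(m['pose']);f=200/np.tan(np.radians(m['vfov']/2))
    d=P[:3,:3]@np.array([(uv[0]-m['cx'])/f,(uv[1]-m['cy'])/f,1]);o=P[:3,3]
    return o+d*(z-o[2])/d[2]
def proj(n,p,m=None):
    m=m or camera_model(n);P=np.array(m['pose']);f=200/np.tan(np.radians(m['vfov']/2))
    c=P[:3,:3].T@(np.array(p)-P[:3,3]);return np.array([m['cx']+f*c[0]/c[2],m['cy']+f*c[1]/c[2]])
E
python3 - <<'E'
from h import *
np.set_printoptions(precision=4,suppress=True)
S=lambda a:(a[0]/4.2+240,a[1]/4.2+135)
D=lambda a:(a[0]/4.7+240,a[1]/4.7+160)
sc=[(383,200),(170,278),(342,522),(577,425)]; sd=[(542,237),(375,125),(135,302),(303,430)]
A=np.array([ray('scene',S(a),.01) for a in sc]);B=np.array([ray('side',D(a),.01) for a in sd])
print("book nr-,far-,far+,near+");print(A);print(B)
M=(A+B)/2;print(M.mean(0)); x=(M[1]-M[0]+M[2]-M[3]);y=(M[2]-M[1]+M[3]-M[0]);print(np.degrees(np.arctan2(x[1],x[0])),np.degrees(np.arctan2(y[1],y[0])),np.linalg.norm(x)/2,np.linalg.norm(y)/2)
b1=np.array([ray('scene',S(a),.04) for a in [(230,244),(322,222),(333,257),(247,275)]])
b2=np.array([ray('side',D(a),.04) for a in [(385,135),(440,180),(405,207),(352,162)]])
print("block",b1.mean(0),b2.mean(0));print(b1);print(b2)
print("jar",ray('scene',S((215,440)),.075))
print("offcut",[ray('scene',S(a),.028)[:2] for a in [(42,290),(112,262),(155,338),(85,360)]])
print("green",ray('scene',S((380,80)),.03),"red",ray('scene',S((497,135)),.03))
E
```

```text
book nr-,far-,far+,near+
[[ 0.474  -0.068   0.01  ]
 [ 0.6254 -0.1129  0.01  ]
 [ 0.6971  0.1123  0.01  ]
 [ 0.5466  0.1595  0.01  ]]
[[ 0.4658 -0.0672  0.01  ]
 [ 0.6157 -0.1163  0.01  ]
 [ 0.6853  0.1109  0.01  ]
 [ 0.5368  0.1586  0.01  ]]
[0.5808 0.0221 0.01  ]
-17.47072839415597 72.53660936402565 0.15735637085540954 0.23737404694909475
block [ 0.5791 -0.0548  0.04  ] [ 0.5711 -0.0524  0.04  ]
[[ 0.5987 -0.0828  0.04  ]
 [ 0.5433 -0.0559  0.04  ]
 [ 0.5627 -0.0269  0.04  ]
 [ 0.6116 -0.0536  0.04  ]]
[[ 0.5924 -0.0813  0.04  ]
 [ 0.54   -0.058   0.04  ]
 [ 0.5506 -0.0236  0.04  ]
 [ 0.6014 -0.0466  0.04  ]]
jar [0.7431 0.0617 0.075 ]
offcut [array([ 0.701 , -0.1466]), array([ 0.6533, -0.1351]), array([ 0.6812, -0.0625]), array([ 0.7232, -0.0786])]
green [ 0.3968 -0.1444  0.03  ] red [ 0.3879 -0.043   0.03  ]
```

The two fixed views differ by about 8 mm in x, so I'll check with the wrist camera from above the page, which is also the approach pose.

```bash
cat >> h.py <<'E'
np.set_printoptions(precision=4,suppress=True)
def R(deg):
    a=np.radians(deg);x=np.array([np.cos(a),np.sin(a),0]);y=np.array([0,0,-1.]);return np.column_stack([x,y,np.cross(x,y)])
E
python3 - <<'E'
from h import *
import cv2
print(state()['ee_rot'])
for d in (-17.5,162.5):
    for p in ([.56,-.05,.30],[.59,.05,.25]):
        print(d,p,ik(p,R(d)))
d=-17.5
q=[.5,-.06,.26]
import sys
j=ik(q,R(162.5)),ik(q,R(-17.5));print(j)
E
```

```text
[[ 0.2704 -0.0003  0.9627]
 [-0.9627  0.0008  0.2704]
 [-0.0008 -1.     -0.    ]]
-17.5 [0.56, -0.05, 0.3] [ -5.1022  21.2021  25.7714  94.5693   0.     102.3978]
-17.5 [0.59, 0.05, 0.25] [  4.844   23.988   22.5585  88.5705   0.     112.344 ]
162.5 [0.56, -0.05, 0.3] [ -5.1022  21.2021  25.7714  94.5693   0.     -77.6022]
162.5 [0.59, 0.05, 0.25] [  4.844   23.988   22.5585  88.5705   0.     -67.656 ]
(array([ -6.8428,  12.681 ,   8.3389,  85.6579,   0.    , -79.3428]), array([ -6.8428,  12.681 ,   8.3389,  85.6579,   0.    , 100.6572]))
```

```bash
python3 - <<'E'
from h import *
import cv2,pickle
move_pose([.565,-.05,.28],R(162.5))
hold(.2)
m=camera_model('wrist');im=snapshot('wrist');pickle.dump(m,open('w1.pkl','wb'))
cv2.imwrite('pics/w1.png',im);print(state()['time'],state()['position'],state()['contact_force'],np.array(m['pose']))
E
```

```text
2.875 [ 0.565  -0.0503  0.28  ] [-0.8519 -0.1032  0.332 ] [[-0.9536  0.2888  0.0855  0.5418]
 [ 0.3011  0.9132  0.2746 -0.1199]
 [ 0.0012  0.2876 -0.9578  0.4615]
 [ 0.      0.      0.      1.    ]]
```

View pics/w1.png

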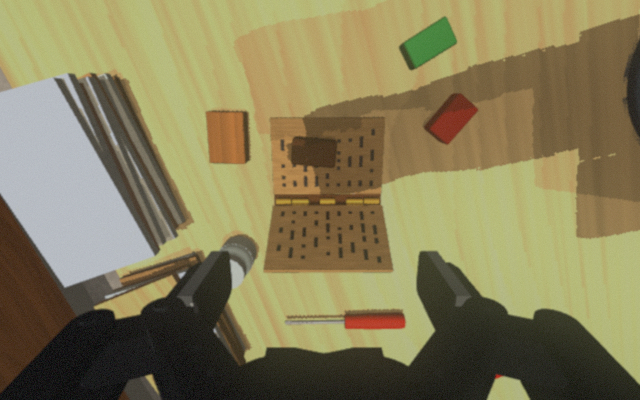

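```bash
python3 - <<'E'
import cv2
a=cv2.imread("pics/w1.png")[105:285,190:420]
cv2.imwrite("pics/w1z.png",cv2.resize(a,None,fx=3.3,fy=3.3,interpolation=cv2.INTER_CUBIC))
E
```

```text
(no output)
```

View pics/w1z.png

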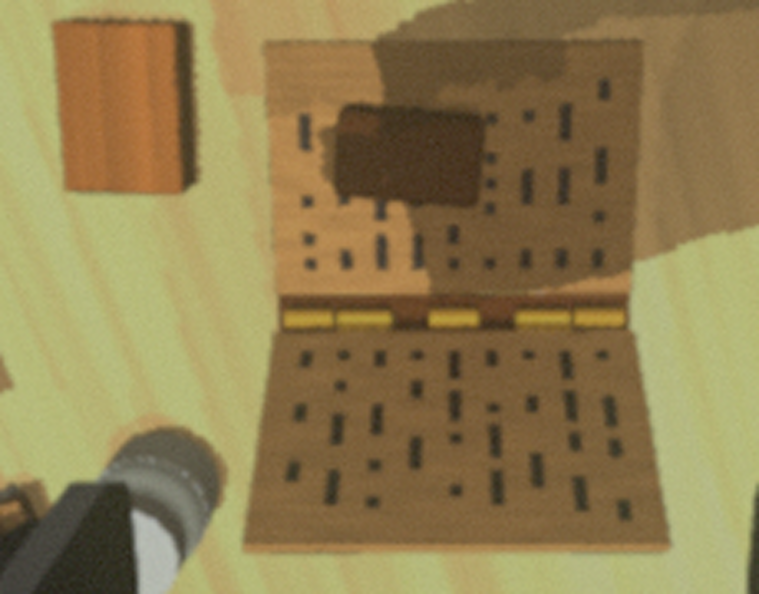

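The zoomed crop shows the -y page corners at (265,41), (643,41), (629,295) and (279,295). The block top is at about (342,103), (487,113), (475,208) and (335,195), and the leaf's free edge runs from (245,546) to (669,546).

```bash
python3 - <<'E'
from h import *
import pickle
from scipy.optimize import brentq
m=pickle.load(open('w1.pkl','rb'))
W=lambda a:(a[0]/3.3+190,a[1]/3.3+105)
A=np.array([ray('w',W(a),.01,m) for a in [(643,41),(265,41),(279,295),(629,295)]]);print(A)
x=A[1]-A[0]+A[2]-A[3];th=np.degrees(np.arctan2(x[1],x[0]));print(th,np.linalg.norm(x)/2,np.linalg.norm(A[3]-A[0]))
ex=np.array([np.cos(np.radians(th)),np.sin(np.radians(th))]);ey=np.array([-ex[1],ex[0]])
O=A.mean(0)[:2]+ey*.065;print("O",O)
b=np.array([ray('w',W(a),.04,m)[:2]for a in[(487,113),(342,103),(335,195),(475,208)]])
bb=np.c_[(b-O)@ex,(b-O)@ey];print("block book",bb,bb.mean(0))
for e in [(245,546),(669,546)]:
    g=lambda t:(((ray('w',W(e),.0125+.118*np.sin(t),m)[:2]-O)@ey)-.118*np.cos(t))
    ts=np.linspace(.1,1.9,40);gs=[g(t) for t in ts]
    print([np.degrees(brentq(g,ts[i],ts[i+1])) for i in range(39) if gs[i]*gs[i+1]<0])
    for t in (.6,.8,1.):print(t,((ray('w',W(e),.0125+.118*np.sin(t),m)[:2]-O)@ex))
# check scene/side book corners
for c in [(-.08,-.12),(.08,-.12),(.08,.12),(-.08,.12)]:
    p=[*(O+ex*c[0]+ey*c[1]),.01];print(c,p,proj('scene',p),proj('side',p))
E
```

```text
[[ 0.4669 -0.0743  0.01  ]
 [ 0.6182 -0.1221  0.01  ]
 [ 0.6508 -0.0159  0.01  ]
 [ 0.5005  0.0316  0.01  ]]
-17.537910766573543 0.15816723004407757 0.11111542023175867
O [0.5787 0.0168]
block book [[-0.0127 -0.094 ]
 [ 0.0452 -0.0979]
 [ 0.049  -0.0608]
 [-0.0083 -0.0554]] [ 0.0183 -0.077 ]
[np.float64(61.3216402021143)]
0.6 0.08626063789558847
0.8 0.08248106223723682
1.0 0.0794092888124394
[np.float64(61.259553453047545)]
0.6 -0.08802564130398832
0.8 -0.0835910875763276
1.0 -0.07998699401588662
(-0.08, -0.12) [np.float64(0.4662107735062956), np.float64(-0.07349530718024609), 0.01] [331.6915 180.4998] [355.937  209.1267]
(0.08, -0.12) [np.float64(0.6187736174547441), np.float64(-0.12170919155353972), 0.01] [280.1405 198.5268] [319.6372 185.333 ]
(0.08, 0.12) [np.float64(0.6910944440146846), np.float64(0.10713507436913315), 0.01] [321.6551 256.7708] [267.6991 222.8543]
(-0.08, 0.12) [np.float64(0.538531600066236), np.float64(0.15534895874242677), 0.01] [378.1616 233.6847] [304.427  250.5208]
```

Everything agrees: book origin about (0.579, 0.018), axis -17.5°, leaf about 61°, block centre at book (18, -77) mm. Now I'll push the block along -y.

```bash
cat >> h.py <<'E'
TH=-17.5;O=np.array([.579,.0175])
ex=np.array([np.cos(np.radians(TH)),np.sin(np.radians(TH))]);ey=np.array([-ex[1],ex[0]])
def bk(x,y,z): return [*(O+ex*x+ey*y),z]
E
python3 - <<'E'
from h import *
import cv2
move_gripper(.022)
move_pose(bk(.018,-.032,.12),R(162.5))
move_l(bk(.018,-.032,.021),v=.12)
print(state()['time'],state()['position'],state()['gripper_width'],state()['contact_force'])
im=snapshot('scene')[135:275,240:430]
cv2.imwrite('pics/s1.png',cv2.resize(im,None,fx=4,fy=4))
for y in (-.045,-.06,-.075):
    move_l(bk(.018,y,.021),v=.05);print(y,state()['contact_force'])
im=snapshot('scene')[135:275,240:430]
cv2.imwrite('pics/s2.png',cv2.resize(im,None,fx=4,fy=4))
cv2.imwrite('pics/w2.png',snapshot('wrist'))
E
```

```text
5.175 [ 0.5872 -0.0185  0.0219] 0.02189477315648786 [0.2986 0.4196 0.1166]
-0.045 [-0.0133 -0.5115  0.5537]
-0.06 [-0.7203  1.6268  0.4817]
-0.075 [-0.0075 -0.2921  0.1841]
```

View pics/s1.png

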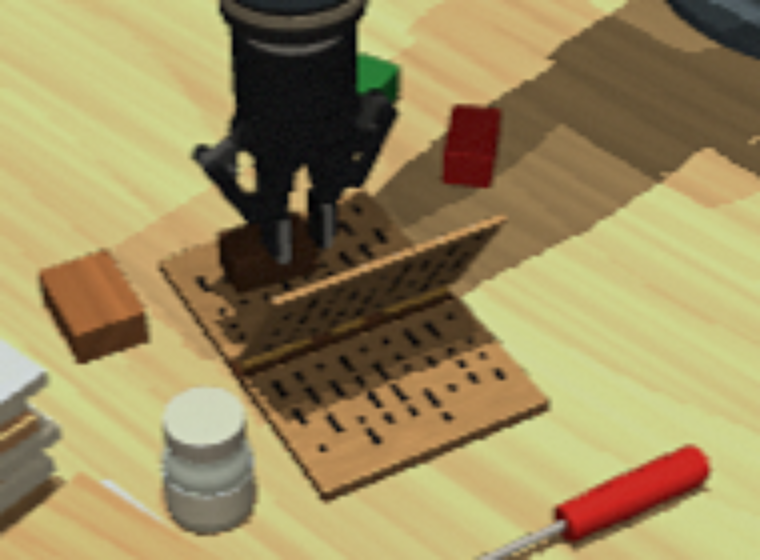

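View pics/s2.png

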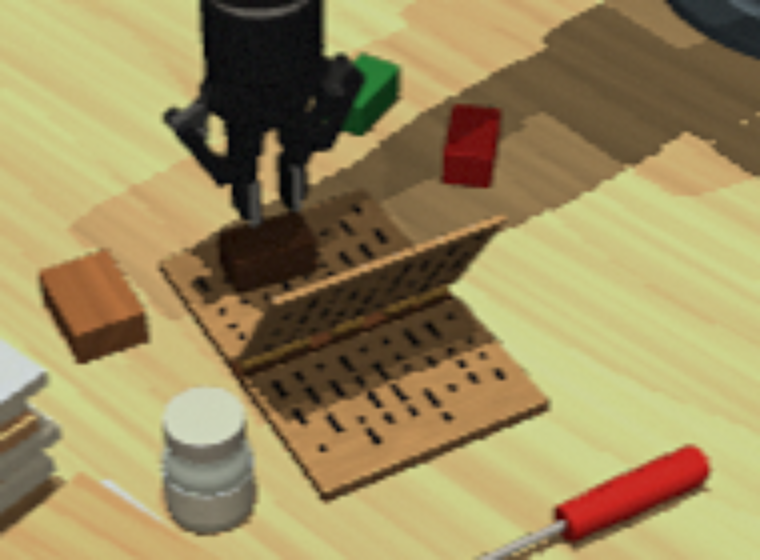

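View pics/w2.png

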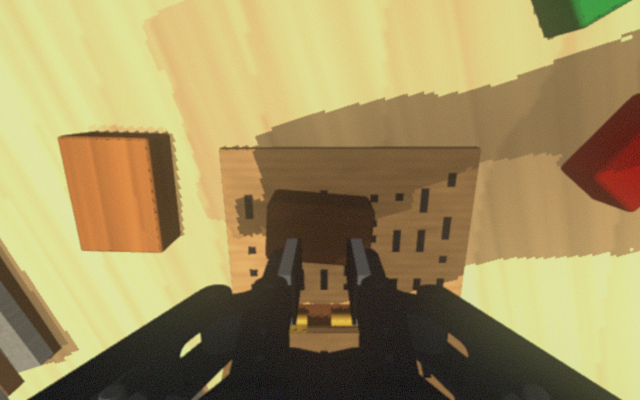

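The block barely moved between the pictures while the fingers advanced, so I need to check where the fingertips really are.

```bash
python3 - <<'E'
from h import *
import cv2
s=state();p=s['position'];print(s['time'],p,s['ee_rot'],s['gripper_width'],s['contact_force'])
print('book', (np.array(p[:2])-O)@ex,(np.array(p[:2])-O)@ey)
for n in('scene','side','wrist'):print(n,proj(n,p))
im=snapshot('side')[160:270,270:410]
cv2.imwrite('pics/d2.png',cv2.resize(im,None,fx=5,fy=5))
im=snapshot('scene')[160:230,260:350]
cv2.imwrite('pics/s3.png',cv2.resize(im,None,fx=8,fy=8,interpolation=cv2.INTER_CUBIC))
E
```

```text
6.6333 [ 0.5737 -0.0594  0.021 ] [[-0.9537  0.0001 -0.3008]
 [ 0.3008  0.     -0.9537]
 [-0.0001 -1.     -0.0001]] 0.02219059331749956 [-0.5749 -0.303   0.5556]
book 0.018057601316357093 -0.0749535363154044
scene [307.9006 197.9743]
side [324.0997 198.8555]
wrist [321.5417 225.8479]
```

View pics/d2.png

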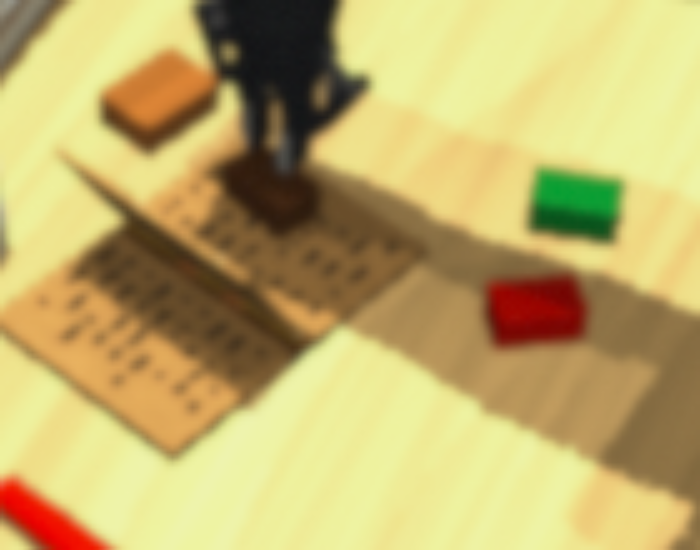

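View pics/s3.png

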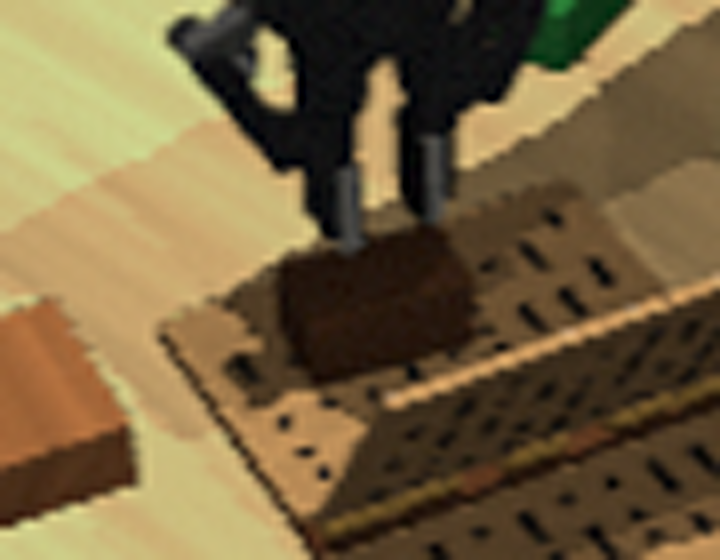

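The seen tips sit about 8 px above where the TCP projects. That means the partly open fingers stand well behind the TCP and skimmed over the block's top. I'll go back, shut the fingers and check tip height against the picture before pushing.

```bash
python3 - <<'E'
from h import *
import cv2
move_l(bk(.018,-.075,.075),v=.12)
move_l(bk(.018,-.030,.075),v=.12)
move_gripper(0)
move_l(bk(.018,-.030,.021),v=.1)
s=state();print(s['time'],s['position'],s['gripper_width'],s['contact_force'])
print(proj('scene',s['position']),proj('wrist',s['position']))
im=snapshot('scene')[160:230,260:350]
cv2.imwrite('pics/s4.png',cv2.resize(im,None,fx=8,fy=8,interpolation=cv2.INTER_CUBIC))
cv2.imwrite('pics/w4.png',snapshot('wrist'))
E
```

```text
8.8917 [ 0.5875 -0.0165  0.0215] 0.00017274514784144392 [ 1.3777  0.9676 -0.1879]
[315.5797 207.8185] [321.5914 225.848 ]
```

View pics/s4.png

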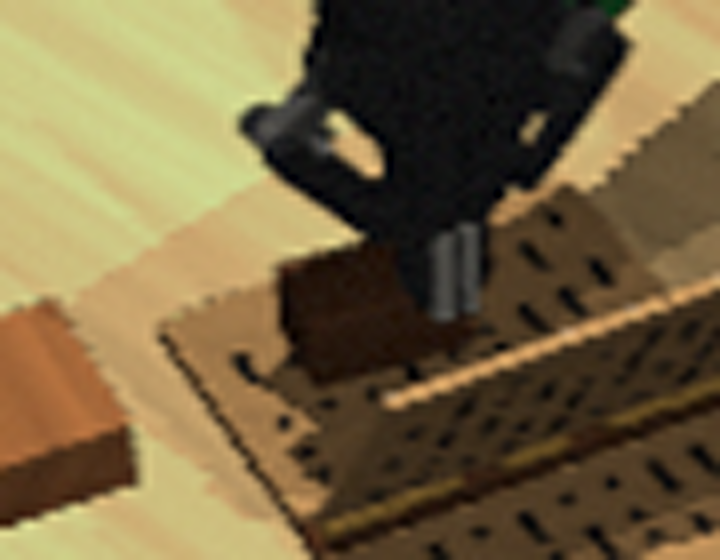

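View pics/w4.png

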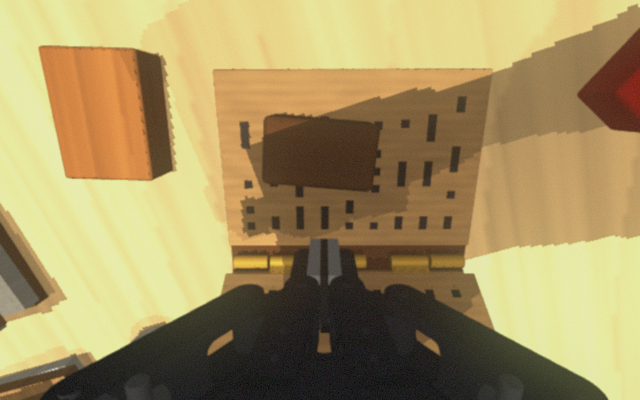

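Both outside views put the visible tips about 22 mm above the reported TCP. I'll lower in small force-guarded steps to find the page (z = 10 mm) by touch.

```bash
python3 - <<'E'
from h import *
import cv2
f0=state()['contact_force'][2]
z=.021
while z>-.018:
    z-=.003
    try: move_l(bk(.018,-.030,z),v=.04)
    except Unreachable: print('unreach',z);break
    s=state();f=s['contact_force'][2];print(round(z,3),s['position'][2],f)
    if f-f0>3.5: break
print(s['time'])
im=snapshot('scene')[160:230,260:350]
cv2.imwrite('pics/s5.png',cv2.resize(im,None,fx=8,fy=8,interpolation=cv2.INTER_CUBIC))
E
```

```text
0.018 0.01802653090593269 0.6435441064694234
0.015 0.01475154786500861 -0.026723717539599214
0.012 0.011757175720545104 -0.36082614863129425
0.009 0.008797090885531399 -0.39159235880752014
0.006 0.005792560555643214 -0.012818314605782026
0.003 0.0027829017050744753 0.11498574472615344
0.0 -0.00018988718675678334 -0.33759191958702855
-0.003 -0.003227541197786697 -0.13397838078754323
-0.006 -0.006227719997700443 -0.16886662736918806
-0.009 -0.009217888775031734 0.3700343385044035
-0.012 -0.012241543259990328 -0.2799738712964377
-0.015 -0.015216361391069834 -0.2863164663831529
-0.018 -0.018220325960427906 0.42993285445582036
-0.021 -0.02122668529037775 0.5389739316839615
12.4917
```

View pics/s5.png

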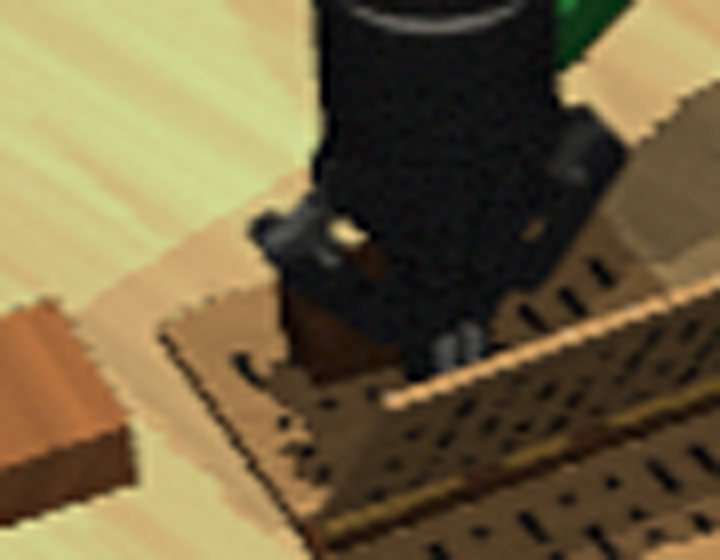

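No touch yet, and the leaf's edge now hides the tip. By the picture scale (285 px/m vertical), 8 px is about 28 mm or more, so I'll continue carefully.

```bash
python3 - <<'E'
from h import *
import cv2
z=-.021
while z>-.037:
    z-=.002
    try: move_l(bk(.018,-.030,z),v=.04)
    except Unreachable: print('unreach',z);break
    s=state();f=s['contact_force'][2];print(round(z,3),s['position'][2],f)
    if f>3: break
print(s['time'],s['joints'])
print(proj('wrist',s['position']))
cv2.imwrite('pics/w6.png',snapshot('wrist'))
im=snapshot('side')[160:250,280:380]
cv2.imwrite('pics/d6.png',cv2.resize(im,None,fx=6,fy=6,interpolation=cv2.INTER_CUBIC))
E
```

```text
-0.023 -0.023117901296530297 -0.27486933050354745
-0.025 -0.02512279044424682 -0.448108501918114
-0.027 -0.027149629309285196 -0.29746430778835675
-0.029 -0.028618021489477723 5.420887744242487
13.5417 [ -1.6134  29.8931  -9.7092  50.3507  -0.0012 -74.1128]
[321.5161 225.8461]
```

View pics/w6.png

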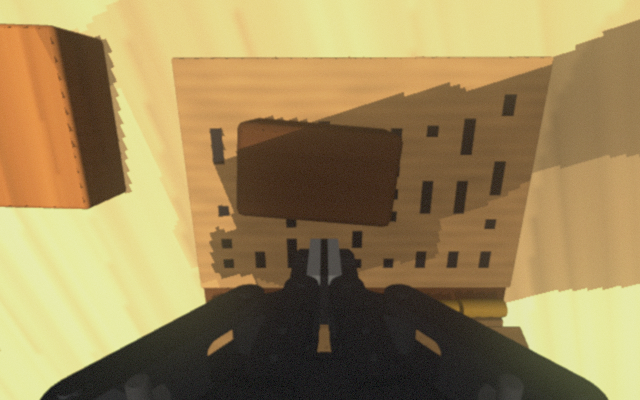

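View pics/d6.png

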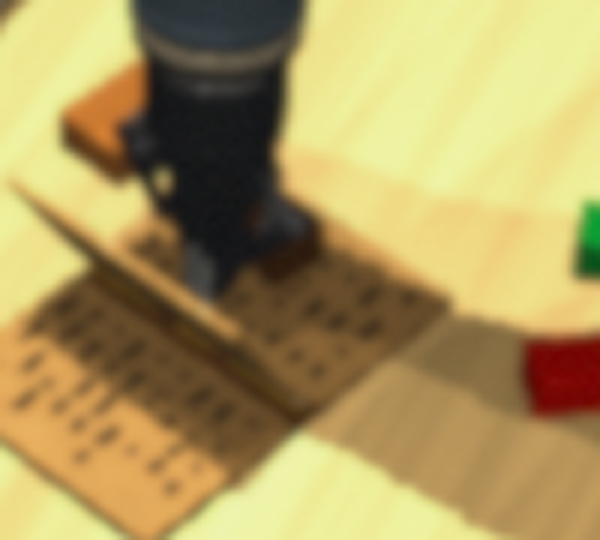

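```bash
python3 - <<'E'
from h import *
s=state();print(s['contact_force'],s['ft_torque'])
for z in(.01,.02,0.03):
    p=ray('wrist',(324,240),z);print(z,(p[:2]-O)@ex,(p[:2]-O)@ey)
for uv,z in [((240,120),.04),((402,130),.04),((390,226),.04),((238,214),.04),((173,58),.01),((553,58),.01)]:
    p=ray('wrist',uv,z);print(uv,(p[:2]-O)@ex,(p[:2]-O)@ey)
E
```

```text
[-1.8005 -0.2656  5.2078] [-0.0205  0.2509  0.0257]
0.01 0.016884805639016336 -0.03804303093281851
0.02 0.016900056202730395 -0.042603922850924736
0.03 0.016915306766444455 -0.04716481476903098
(240, 120) 0.046103137356583494 -0.09705637475345254
(402, 130) -0.010352071028566712 -0.09367109710138785
(390, 226) -0.00834075028208319 -0.057569157432641245
(238, 214) 0.04948208177585413 -0.062433370274614396
(173, 58) 0.07980117376978647 -0.12053871930156244
(553, 58) -0.07844777118908215 -0.1206150605627588
```

The page was touched at reported z = -0.028. The wrist ray to the tip fits that too, so the real fingertips end about 38 mm behind the reported TCP. I'll apply that offset and push with the tips at z = 22 mm.

```bash
cat >> h.py <<'E'
OFF=.038
def tip(x,y,z): return bk(x,y,z-OFF)
E
python3 - <<'E'
from h import *
import cv2
move_l(tip(.019,-.030,.022),v=.06)
for y in (-.05,-.07):
    move_l(tip(.019,y,.022),v=.05);print(y,state()['contact_force'])
im=snapshot('scene')[160:230,260:350]
cv2.imwrite('pics/s7.png',cv2.resize(im,None,fx=8,fy=8,interpolation=cv2.INTER_CUBIC))
cv2.imwrite('pics/w7.png',snapshot('wrist'));print(state()['time'])
E
```

```text
-0.05 [ 0.1795  0.4647 -0.1472]
-0.07 [ 0.0351 -0.2365  0.2634]
15.2083
```

View pics/w7.png

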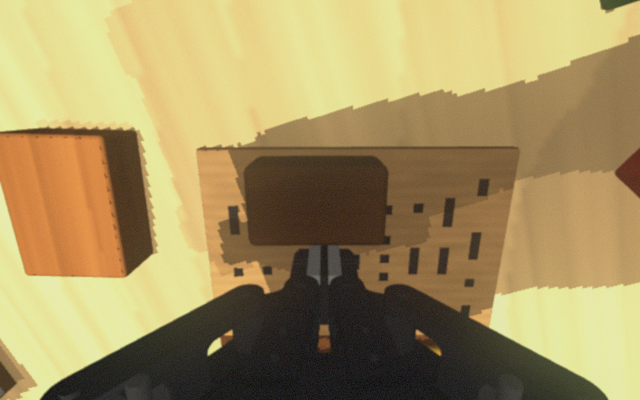

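View pics/s7.png

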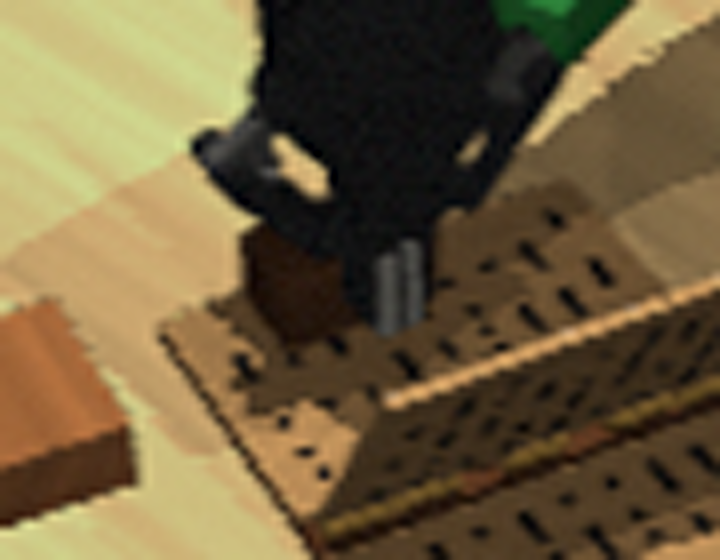

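The block is now moving and has squared up with the fingers (block at (316,200) in the wrist view). Its front is near the page edge at row 148, so I'll carry on.

```bash
python3 - <<'E'
from h import *
import cv2
for y in (-.09,-.11,-.132):
    move_l(tip(.019,y,.022),v=.045);print(y,state()['contact_force'])
hold(.1)
import pickle
pickle.dump(camera_model('wrist'),open('w8.pkl','wb'))
cv2.imwrite('pics/w8.png',snapshot('wrist'));print(state()['time'])
im=snapshot('scene')[150:240,250:370]
cv2.imwrite('pics/s8.png',cv2.resize(im,None,fx=6,fy=6,interpolation=cv2.INTER_CUBIC))
E
```

```text
-0.09 [0.2842 0.3141 0.1416]
-0.11 [ 0.1647 -0.1867  0.682 ]
-0.132 [-0.2478 -0.4781 -0.0702]
17.1833
```

View pics/w8.png

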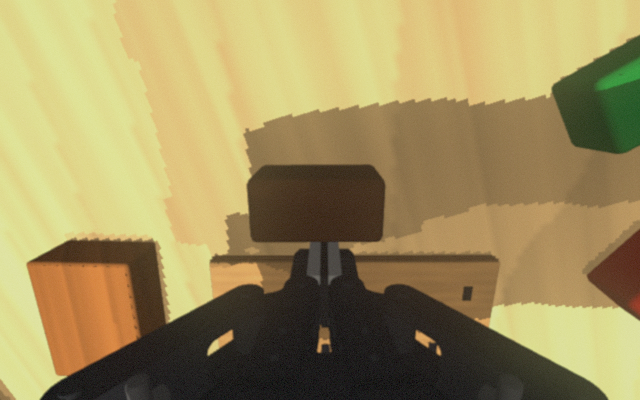

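View pics/s8.png

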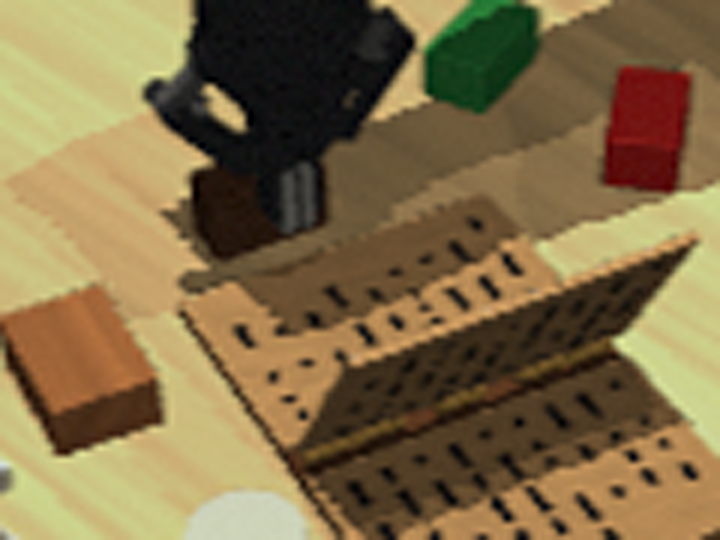

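The block lies flat on the bench, with its trailing edge at wrist row 241 and the page edge behind it at row 257. I'll compute the gap, then back off and go round behind the leaf.

```bash
python3 - <<'E'
from h import *
import cv2,pickle
m=pickle.load(open('w8.pkl','rb'))
for uv,z in [((251,241),.03),((383,241),.03),((211,256),.01),((497,256),.01)]:
    p=ray('w',uv,z,m);print(uv,(p[:2]-O)@ex,(p[:2]-O)@ey)
move_l(tip(.019,-.120,.022),v=.08)
move_l(tip(.019,-.120,.19),v=.2)
move_pose(tip(0,.10,.19),R(-17.5))
move_l(tip(0,.10,.101),v=.12)
s=state();print(s['time'],s['contact_force'])
im=snapshot('scene')[130:270,240:430]
cv2.imwrite('pics/s9.png',cv2.resize(im,None,fx=4,fy=4,interpolation=cv2.INTER_CUBIC))
im=snapshot('side')[130:270,230:420]
cv2.imwrite('pics/d9.png',cv2.resize(im,None,fx=4,fy=4,interpolation=cv2.INTER_CUBIC))
E
```

```text
(251, 241) 0.05166936034417076 -0.14285626035012927
(383, 241) -0.00992066690983545 -0.1428541343652569
(211, 256) 0.07896006088044817 -0.12478206606212945
(497, 256) -0.07654206108836069 -0.12476615896091967
22.3583 [0.2351 0.0381 0.7155]
```

View pics/s9.png

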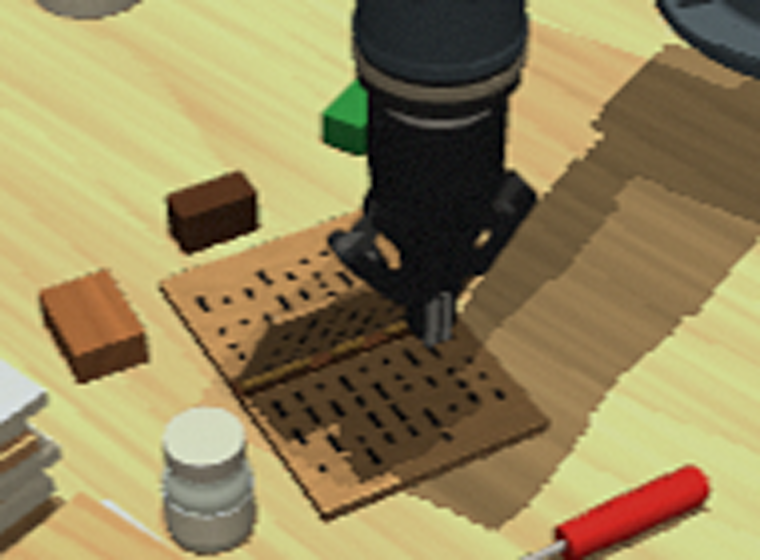

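View pics/d9.png

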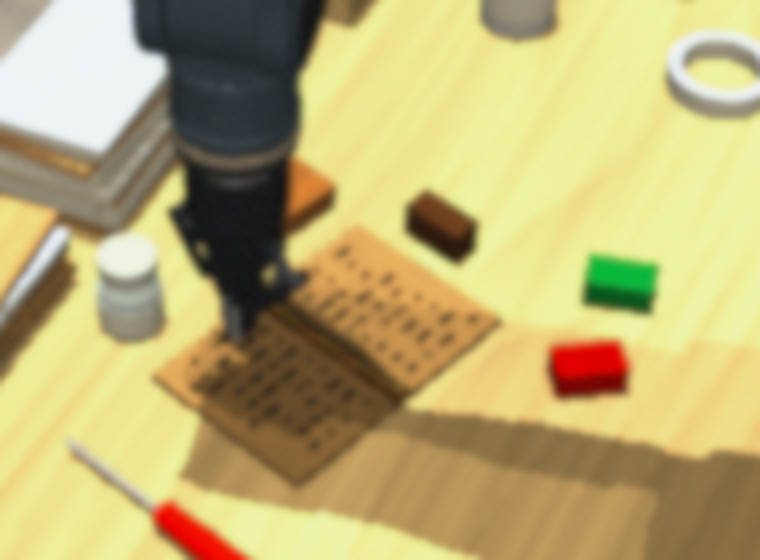

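The block is clear of the book by about 18–20 mm, and the fingers are behind the leaf. Now I'll follow the leaf's arc with force checks.

```bash
cat >> h.py <<'E'
H=.011
def arc(deg,r=.103):
    t=np.radians(deg);c,s=np.cos(t),np.sin(t)
    if deg<=90: return (0,.118*c+.0025*s+H,.0125+.118*s-.0025*c-.015)
    return (0,r*c+.0025*s+H,.0125+r*s-.0025*c)
E
python3 - <<'E'
from h import *
import cv2
for d in (60,66,72,78,84,90,96,102,108):
    move_l(tip(*arc(d)),v=.08);s=state();f=s['contact_force'];print(d,f, np.array(f[:2])@ey)
    if np.linalg.norm(f)>12: print('stop');break
print(s['time'])
im=snapshot('scene')[110:270,230:430]
cv2.imwrite('pics/s10.png',cv2.resize(im,None,fx=3.5,fy=3.5,interpolation=cv2.INTER_CUBIC))
im=snapshot('side')[130:270,230:420]
cv2.imwrite('pics/d10.png',cv2.resize(im,None,fx=3.5,fy=3.5,interpolation=cv2.INTER_CUBIC))
E
```

```text
60 [ 0.0941  0.1165 -0.5361] 0.13936057106454186
66 [-0.0084 -0.553   0.6863] -0.5299497635804256
72 [-0.6594  0.4287  0.6903] 0.21052473862033463
78 [ 0.7368 -0.108  -0.0938] 0.11856775995158637
84 [-1.7478  0.5138  0.4443] -0.035503321305592174
90 [-0.3369 -0.0992  0.6115] -0.19591309474317978
96 [1.8233 1.0482 0.7147] 1.547982893224776
102 [ 0.2653  0.2828 -0.3119] 0.3494781215907159
108 [-0.5958 -0.9322  0.2215] -1.0681828754238134
25.35
```

View pics/s10.png

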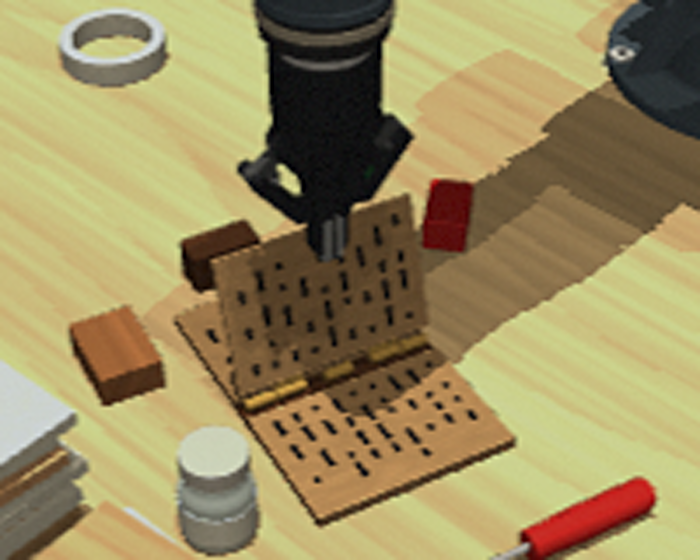

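View pics/d10.png

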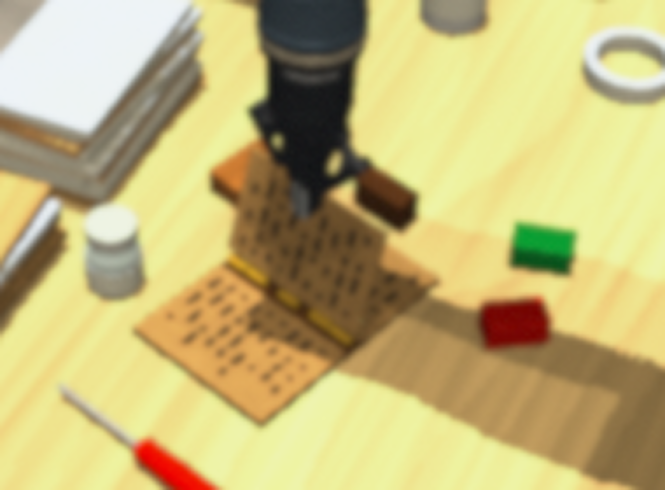

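The leaf is past upright, following the fingers with forces under 2 N. I'll continue down slowly, with a gentle press at the end.

```bash
python3 - <<'E'
from h import *
import cv2
for d in (114,120,126,132,138,144,150,156,162,168,172,176,179):
    move_l(tip(*arc(d)),v=.07 if d<165 else .03);s=state();f=s['contact_force'];print(d,np.round(f,1))
    if np.linalg.norm(f)>15: print('stop');break
x,y,z=arc(180)
while z>.006 and np.linalg.norm(f)<=15:
    z-=.0015; move_l(tip(x,y,z),v=.02);s=state();f=s['contact_force'];print(round(z,4),s['position'][2]+OFF,np.round(f,1))
    if f[2]>6: break
hold(.2);print(state()['contact_force'])
print(s['time'])
im=snapshot('scene')[110:270,230:430]
cv2.imwrite('pics/s11.png',cv2.resize(im,None,fx=3.5,fy=3.5,interpolation=cv2.INTER_CUBIC))
E
```

```text
114 [-0.1  0.2 -0.2]
120 [ 0.8 -0.3  0.1]
126 [-0.2  0.   0.4]
132 [0.8 0.1 0.5]
138 [-0.2 -0.5  0.4]
144 [-0.4 -0.1  0. ]
150 [-0.  -0.2 -0.6]
156 [ 0.3 -0.1  0.7]
162 [-0.   1.3  0.7]
168 [ 0.5 -0.1 -0.3]
172 [ 1.  -0.1 -0. ]
176 [-0.3 -0.7 -0.5]
179 [ 0.4 -0.2  0.5]
0.0135 0.014133034594081474 [-3.2  0.2 11.9]
[-2.8817  0.5704 12.109 ]
30.0917
```

View pics/s11.png

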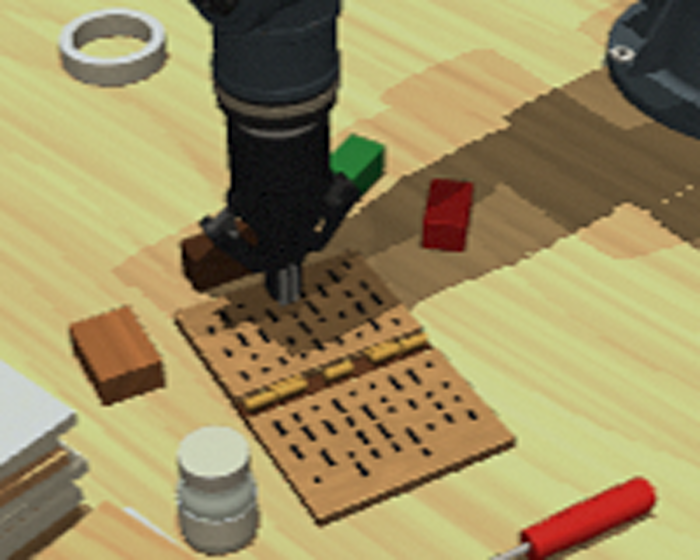

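The leaf is flat under the fingertips and the press reads 12 N. I'll lift clear and do a final check.

```bash
python3 - <<'E'
from h import *
import cv2
p=state()['position']
move_l([p[0],p[1],.02],v=.1)
move_l([p[0],p[1],.17],v=.2)
move_pose([.50,.10,.28],R(-17.5)) 
hold(.3)
print(state()['time'],state()['contact_force'])
im=snapshot('scene')[130:270,240:430]
cv2.imwrite('pics/s12.png',cv2.resize(im,None,fx=4,fy=4,interpolation=cv2.INTER_CUBIC))
im=snapshot('side')[130:270,230:420]
cv2.imwrite('pics/d12.png',cv2.resize(im,None,fx=4,fy=4,interpolation=cv2.INTER_CUBIC))
E
```

```text
32.9833 [ 1.1674 -0.2592  0.5812]
```

View pics/s12.png

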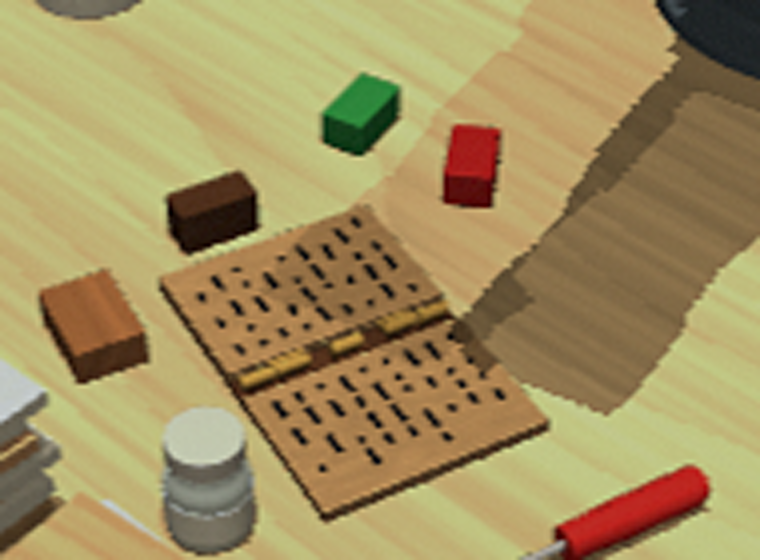

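View pics/d12.png

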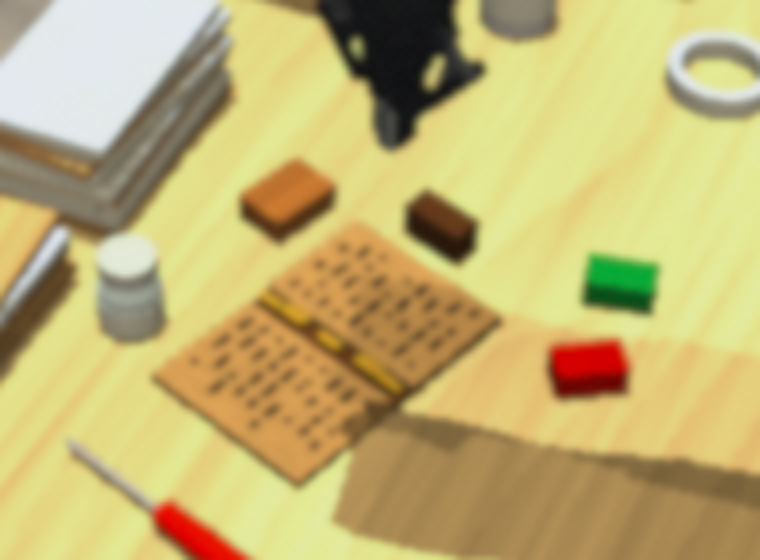

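Both views show the leaf flat on the -y page, the block on the bench with a clear strip between it and the book, and the other things where they were. The robot is touching nothing.

```bash
python3 -c "
from cell import *
sign_off();print(state()['time'])"
```

```text
the job is handed in; nothing more can be done
the job is handed in; nothing more can be done
```

The block is off the book and the leaf lies flat on the bare page; I handed the job in at about 33 s of the 54 s allowed.

- **Block:** I slid it off the -y page with shut fingertips. It rests flat on the bench, its near face about 18–20 mm clear of the book edge by the wrist camera.
- **Leaf:** I measured it at about 61° and pushed it over the spine along its arc in small slow steps. Contact forces stayed under about 3 N, apart from the last gentle press. That press met a firm stop at 12 N, far more than the hinge needs to move, so I take the leaf to be fully down. Then I lifted off.
- **Last pictures (scene and side):** the leaf is flat, the block is clear, and the jar, offcut, screwdriver and the green and red blocks look unmoved. The robot was touching nothing.

**Checks that disagreed:**
- The two fixed cameras placed the book up to about 12 mm apart, so I relied on the wrist view.
- My first push passed over the block without moving it. The fingertips turned out to end about 38 mm short of the reported TCP. I found this by touching the page lightly with the shut fingers (5 N) and corrected for it.

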